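# Ballast the pull gauge and draw it to the red marker

### The job

Take the steel ballast plate off the sloping wooden rest and lay it flat and squarely on top of the dark plate bolted to the pull gauge, edges in line, and let go of it. Then draw the gauge's upright black post out against its spring until the pointer stands level with the red marker, not past it, hold it steady there for a good second, and ease it back fully home (no snapping back) before you let go. Do not drag the gauge along the bench, and leave the other things where they are.

Things in the scene. Friction and masses are not known exactly. Their poses are not given: they have to be found in the camera images.
- gauge: Pull gauge, loose on the bench (0.75 kg, rubber feet; unballasted, a pull can drag it). Grey base x -130 to +150 mm, 84 mm wide, top at z = 10 mm; origin under its centre line. +x (roughly world +y): the way the post is pulled; z up. Dark bolted plate: see bed. Yellow spring housing x -20 to +70 mm, 36 mm wide, top at z = 46 mm, white scale on it, a line every 5 mm.
- bed (a point): Centre of the top face of the dark bolted plate (90 mm along the gauge's x, 60 mm along y, 12 mm thick, centred at x = -75 mm of the gauge, top 22 mm above the bench), where the centre of the ballast plate's underside belongs; axes as gauge.
- pull_post (a point): On the axis of the upright round black post: 18 mm in diameter from 22 to 84 mm above the bench, 23 mm cap from 84 to 92 mm; this point is 70 mm up. At home it is 110 mm ahead (+x) of the gauge's origin, with 31 mm free between it and the yellow housing. A thin rod 30 mm up joins it to the housing. Take it from above.
- pull_rod (a joint): How far the post and the pointer are drawn out, m: 0 fully home, 0.06 at the end stop. Spring toward home: 1.4 N at 0 plus 70 N/m.
- red_marker (a joint): Where the red marker is clamped on the scale, m, in the same measure as pull_rod (pointer and marker are level when the two values are equal). Clamped; it does not move in the run. Between 0.022 and 0.045.
- pointer (a point): Middle of the black pointer bar on top of the scale; moves with the post along the gauge's x.
- marker_line (a point): Line of the red marker beside the scale; axes as gauge. The pointer is level with it when both have the same x in the gauge's frame.
- ballast_plate: Bright steel plate 60 (x) x 90 (y) x 16 (z) mm, about 0.65 kg, two dark dots on top; origin at the centre of its underside, z out of its top. At the start it lies on the sloping rest, 35 degrees from level, facing the gauge (world -y), y up the slope; its long edges overhang the rest by 8 to 16 mm, so grip it across its 60 mm width. Either end may point either way; the dots stay on top.
- plate_under (a point): Centre of the ballast plate's underside (same as its origin).
- sloping_rest: Fixed wooden rest, origin under its foot (100 x 120 x 8 mm), front (-y) toward the gauge, roughly world -y. A 36 mm wide board slopes up to its +y at 35 degrees, with a lip 10 mm high at its lower front end; middle of its face 62 mm above the bench, straight above the origin.
- jar: Bystander: clear jar with black lid, 59 mm across, 95 mm tall; loose; origin at the centre of its underside.
- inkpot: Bystander: squat ink pot with ochre lid, 52 mm across, 40 mm tall; loose; origin at the centre of its underside.
- cup: Bystander: frosted plastic mixing cup, 63 mm across, 72 mm tall; loose; origin at the centre of its underside.
- tape: Bystander: blue-green tape roll lying flat, 92 mm across, 18 mm tall; loose; origin at the centre of its underside.
- smalljar: Bystander: small jar with ochre lid, 36 mm across, 48 mm tall; loose; origin at the centre of its underside.
- rubber_block: Bystander: blue and white eraser, 18x38x11 mm; loose; origin at the centre of its underside.

How it is judged:
On the way, in this order (a step that is already met when the one before it is completed fails the run):
1. the ballast plate lies squarely on the bolted plate, let go (horizontal distance between plate_under and bed below 0.007 m and angle between the y axis of ballast_plate and the x axis of gauge, either way round below 0.1 rad and z of plate_under in the frame of bed between -0.003 and 0.003 m and angle between ballast_plate's own z axis and vertical below 0.06 rad and contact force between the fingers and ballast_plate below 0.1 N), for 0.3 s.
2. the pointer is held level with the red marker (x of pointer in the frame of marker_line between -0.004 and 0.004 m), for 1 s.
At the end, for the whole second after the job is handed in: The ballast plate rests flat on the dark bolted plate, centres within 7 mm and edges within 0.1 rad; the post is home within 3 mm; the gauge stands flat, within 25 mm of where it stood; all at rest (horizontal distance between plate_under and bed below 0.007 m and angle between the y axis of ballast_plate and the x axis of gauge, either way round below 0.1 rad and z of plate_under in the frame of bed between -0.003 and 0.003 m and angle between ballast_plate's own z axis and vertical below 0.06 rad and value of joint pull_rod below 0.003 m and linear speed of ballast_plate below 0.02 m/s and angle between gauge's own z axis and vertical below 0.03 rad and distance of gauge from where it was at the start of the episode below 0.025 m); the robot touches nothing.
It fails at once if the pointer pulled more than 8 mm past the red marker (x of pointer in the frame of marker_line above 0.008 m).
It fails at once if the post let snap back (faster than 0.3 m/s) (velocity of joint pull_rod below -0.3 m/s).
It fails at once if the gauge dragged more than 25 mm along the bench (distance of gauge from where it was at the start of the episode above 0.025 m).
It fails at once if another thing shifted more than 30 mm (distance of any of jar, inkpot, cup, tape, smalljar, rubber_block from where it was at the start of the episode above 0.03 m).
It also fails if it takes over 64 s, if anything falls off the work surface, if the arm or the gripper's body presses on something with over 40 N, if the wrist force passes 120 N, or if a joint passes its speed limit or range.

### The arm

A 6-joint arm with a two-finger parallel gripper is mounted at the origin on a cart in front of the work surface, level with it; the furniture and walls round the work are solid. World frame = base frame: x ahead of the robot, y to its left, z up, the work surface at z = 0. Lengths are in m, angles in rad, forces in N, time in s.
With the tool pointing down it reaches from about 0.425 to 0.95 m from the base axis. Payload 3.5 kg.
Tool frame: the origin (TCP) lies midway between the tips of the shut fingers; the grasp point (between the pads) lies 19 mm behind it (ctrl.pinch_z is the distance from the TCP to the grasp point, in m); z points along the fingers, y is the line along which they close (so a half turn about z gives the same grasp; the last joint's range is limited). The gripper opens to 85 mm and grips with 20 to 120 N. Pads are 22 mm wide; open, the fingers measure 114 mm over their backs; the gripper's body (76 mm by 85 mm) begins 54 mm behind the grasp point. The pads swing forward as they close: fully open they stand 13 mm farther back than shut.
Start: joints at [-1.38, 0.286, 1.577, -0, 1.279, -0.15], TCP at [0.226, -0.636, 0.231] pointing down, gripper open.
Joint ranges: [-2.77, 2.77], [-0.9, 2.22], [0.21, 2.48], [-1.53, 4.67], [0.24, 2.81], [-2.84, 2.84]. Speed limits (rad/s): [2.79, 2.79, 3.14, 3.14, 3.14, 3.14].

### API

Orientations are given as a unit quaternion [x, y, z, w].
In Python, from plant import get_state, viewer, sign_off, ctrl gives the robot as it stands. The module is installed in compiled form; this text tells all that it offers.
- The arm moves only by the shell command python3 -m handwheel 'ROWS' [FORCE]. ROWS is JSON, a list that holds one entry, the list of rows, each a list of 5 numbers: the finger opening in m, from 0 to 0.0854, then the shift along the tool's x, y, z in m, then the turn about the tool's z in degrees. In form: [[[claw, x, y, z, spin], ...]]. A call has 1 to 12 rows; each row shifts and turns the commanded pose from where the row before left it, along the tool's axes as they then stand; what a row does not reach is not made up. A row lasts 1/12 s, in which the tool goes at most 41.7 mm and 7.16 degrees, less where a joint would pass 70% of its speed; a pose out of reach is approached as far as the arm can. A call is refused whole if a number of a shift passes 0.0417 or a number of a turn 7.16, either way. A call with a gripper value outside its range is refused whole. The fingers move at their own pace and stop on an object; FORCE is the grip in N (left out, the last holds). Time passes only in rows, so rows that do not move let the fingers close. It gives the time, the measured TCP pose, the force, the opening and the grip force at its end, in the units of the state.
- get_state(): the state, without advancing time (a new reading comes with each control period).
- viewer.read_camera(name): name is "scene" or "top"; returns the picture (384x512x3 uint8, blue, green, red); there is no depth.
- viewer.camera_params(name): a dict with "fov_y" (degrees; the focal length in pixels is half the picture's height over the tangent of half this angle, whatever the lens; pixels are square), "cx", "cy" (the principal point, pixels), "k1" (the pictures are not rectified: a ray, as slopes to the right and down, at radius r is drawn at 1 + k1 r^2 times it, then the intrinsics apply), "xyz" and "attitude" of the camera in the world. Camera axes: x right, y up, looking along -z (the intrinsics and any distortion apply to the point x, -y, -z); pixel columns grow to the right and rows downward; lengths in m; the calibration is good to about 2 mm. A picture is of the moment at which its call begins. camera_params takes no time and is no camera call.
- sign_off(): hands the job in; it is judged then, once.
Trained networks look in the newest picture that a camera, given by its name, has taken for a name from the list of things; names that differ only in an ending like _2 or _b are one class to them, and where a whole thing is asked for, a point or a joint stands for the part that bears it (a point fixed in the world has none). Each returns a list of dicts, best first, with "confidence" (0 to 1); they miss things now and then, are a little off and sometimes report something else, mostly with a low value. They report only what shows in the picture. A call takes as long as a camera call.
- viewer.look_for(camera, name): "extent" ([left, top, width, height] as shares, 0 to 1, of the picture: columns of its width, rows of its height, round what is visible of it).
- viewer.outline_of(camera, name): "mask" (384x512 bool, what is visible of it) and "extent" ([left, top, width, height] as shares, 0 to 1, of the picture: columns of its width, rows of its height, round what is visible of it).
- viewer.pinpoint(camera, name): "xy" ([column, row] as shares, 0 to 1, of the picture: columns of its width, rows of its height: a listed point, or the origin of a listed thing).
The state is a dict: "time": time; "qpos": joint angles; "dq": joint speeds; "joint_efforts": joint torques, N m; "eef_pos": TCP position; "tcp_rot": TCP orientation; "contact_force": force on the tool from outside, world axes, zero at the start; "wrist_torque": the same for the moment, N m; "opening": opening from 0.0 (shut) to 1.0 (fully open); "finger_force": force on a finger pad.
Only numpy, scipy, OpenCV 4.12 (cv2) and the standard library are available. Lean on these libraries where they do the work, as an engineer would, in place of code of your own. Each camera call takes 0.05 s, during which the arm holds its last target. There are 200 camera calls.

## Working session

There is one attempt and no reset: what is moved stays moved. The work goes in short steps, Python scripts to look and compute and a shell command to move; the robot and the scene stay as the last step left them, time stands still between calls to the robot, and variables do not carry over. Pictures are saved under pics/ and viewed, at most 13 in all, crops included, and the job is handed in when it is done.

```bash
mkdir -p pics; python3 - <<'E'
from plant import get_state, viewer, ctrl
import cv2
print(get_state()); print(ctrl.pinch_z)
for c in("scene","top"):
    print(c,viewer.camera_params(c)); cv2.imwrite(f"pics/{c}0.png",viewer.read_camera(c))
    for n in("bed","pull_post","pointer","marker_line","plate_under","gauge","sloping_rest","jar","inkpot","cup","tape","smalljar","rubber_block"):
        print(n,[(round(d["confidence"],2),[round(d["xy"][0]*512,1),round(d["xy"][1]*384,1)]) for d in viewer.pinpoint(c,n)[:2]])
E
```

```text
{'time': 0.0, 'qpos': array([-1.37999559e+00,  2.87220716e-01,  1.57817401e+00, -8.41636576e-07,
        1.27859287e+00, -1.50024910e-01]), 'dq': array([-5.41985024e-04, -3.85930519e-04, -2.92829508e-04, -1.24319075e-04,
       -6.86184983e-04,  4.95922206e-05]), 'joint_efforts': array([-2.30592667e-05, -4.05978942e+01, -2.92627984e+01, -2.16356048e-04,
        5.79200860e-03,  1.38913060e-05]), 'eef_pos': array([ 0.22551544, -0.63551923,  0.22991209]), 'tcp_rot': array([ 9.85514113e-01,  1.69589205e-01, -2.48149077e-05, -1.19720968e-03]), 'contact_force': array([ 0.46826816, -0.19905455,  0.34669508]), 'wrist_torque': array([ 0.03857462, -0.02289513, -0.03899307]), 'finger_force': 0.0, 'opening': 1.0017098041968873}
0.0187
scene {'fov_y': 46.52803996717941, 'cx': 260.70515944797404, 'cy': 186.10827852050528, 'k1': -0.05452351698239789, 'xyz': array([ 0.00402542, -0.976836  ,  0.9606677 ]), 'attitude': array([ 0.37902137, -0.12720705, -0.31037523,  0.86245486])}
bed [(0.78, [290.7, 241.6])]
pull_post [(0.46, [305.6, 204.3])]
pointer []
marker_line []
plate_under [(0.48, [195.2, 166.3
[... 259 characters left out ...]
_block [(0.44, [275.9, 193.6])]
top {'fov_y': 56.405877862665875, 'cx': 257.0604728740744, 'cy': 185.3977334591496, 'k1': -0.10370670700023692, 'xyz': array([ 0.49747392, -0.2511883 ,  0.90937906]), 'attitude': array([-0.04434083,  0.03604297,  0.71302488, -0.69880635])}
bed [(0.76, [325.5, 207.4])]
pull_post [(0.43, [251.0, 211.1])]
pointer [(0.36, [342.2, 157.0])]
marker_line [(0.3, [327.4, 207.0])]
plate_under [(0.9, [160.1, 219.8])]
gauge [(0.71, [291.5, 209.4])]
sloping_rest [(0.69, [161.7, 224.1])]
jar [(0.9, [211.9, 159.6])]
inkpot [(0.57, [286.2, 150.3])]
cup [(0.96, [342.5, 160.0])]
tape [(0.64, [373.2, 202.4])]
smalljar [(0.54, [307.8, 154.2])]
rubber_block [(0.54, [249.0, 161.6])]
```

```bash
python3 - <<'E'
import cv2
a=cv2.imread("pics/top0.png");b=cv2.imread("pics/scene0.png")
cv2.imwrite("pics/t1.png",cv2.resize(a[100:310,120:400],None,fx=2.85,fy=2.85,interpolation=2))
cv2.imwrite("pics/s1.png",cv2.resize(b[100:310,150:410],None,fx=2.85,fy=2.85,interpolation=2))
E
```

```text
(no output)
```

View pics/t1.png

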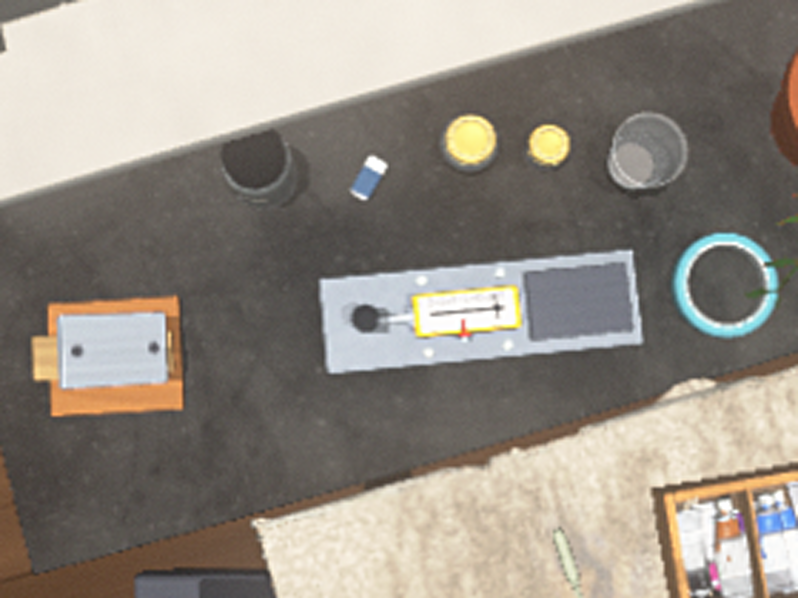

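View pics/s1.png

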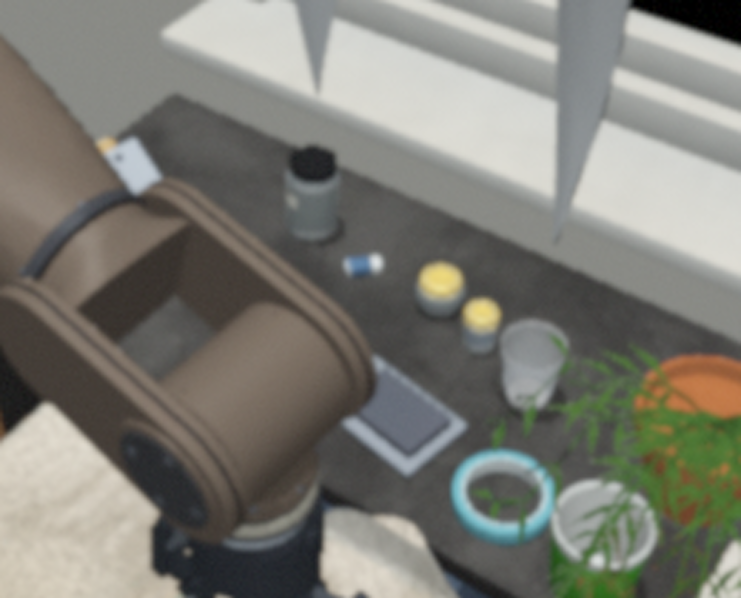

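The top view shows the plate at about (160,222) on the rest and the dark bed at (324,205). The post is at (248,211), the pointer at about (295,208) and the red marker at about (282,215). In the scene view the arm hides most of the gauge.

```bash
cat > h.py <<'E'
import numpy as np, cv2
from scipy.spatial.transform import Rotation as R
from plant import viewer, get_state
def ray(c,uv):
    p=viewer.camera_params(c); f=192/np.tan(np.radians(p["fov_y"]/2))
    K=np.array([[f,0,p["cx"]],[0,f,p["cy"]],[0,0,1.]])
    s=cv2.undistortPoints(np.array([[uv]],float),K,np.array([p["k1"],0,0,0,0.]))[0,0]
    return np.array(p["xyz"]), R.from_quat(p["attitude"]).as_matrix()@np.array([s[0],-s[1],-1])
def onz(c,uv,z):
    o,d=ray(c,uv); return o+d*(z-o[2])/d[2]
def tri(a,b):
    A=np.zeros((3,3));y=np.zeros(3)
    L=[ray("top",a),ray("scene",b)]
    for o,d in L:
        d=d/np.linalg.norm(d);P=np.eye(3)-np.outer(d,d);A+=P;y+=P@o
    return np.linalg.solve(A,y)
def box(c,n,z):
    r=viewer.outline_of(c,n)
    if not r: return None
    m=r[0]["mask"].astype(np.uint8); q=cv2.boxPoints(cv2.minAreaRect(cv2.findNonZero(m)))
    w=np.array([onz(c,u,z) for u in q])[:,:2]; e=[w[1]-w[0],w[2]-w[1]]
    return round(r[0]["confidence"],2),m.sum(),q.mean(0).round(1),w.mean(0).round(4),[(round(np.linalg.norm(v),4),round(np.degrees(np.arctan2(v[1],v[0]))%180,1)) for v in e]
E
python3 - <<'E'
from h import *
for n,z in(("ballast_plate",.075),("bed",.022),("gauge",.01),("sloping_rest",.008),("pull_post",.092)): 
    viewer.read_camera("top"); print(n,box("top",n,z))
for n,z in(("bed",.022),("pull_post",.07),("plate_under",.062),("gauge",0),("sloping_rest",0),("jar",0),("inkpot",0)):
    u=viewer.pinpoint("top",n)
    if u: print(n,onz("top",np.array(u[0]["xy"])*[512,384],z).round(4))
# manual from crop
for n,u,z in(("post cap",(367,318),.092),("pointer",(498,308),.046),("marker",(463,330),.046),("bedcorners",(525,272),.022),("b2",(631,261),.022),("b3",(635,330),.022),("b4",(530,340),.022),("p1",(57,315),.1),("p2",(166,312),.05),("p3",(168,382),.05),("p4",(60,388),.1)):
    print(n,onz("top",np.array(u)/2.85+[120,100]-.33,z).round(4))
a=viewer.read_camera("top")[150:250,240:350]
cv2.imwrite("pics/g.png",cv2.resize(a,None,fx=6,fy=6,interpolation=2))
E
```

```text
ballast_plate (0.86, np.uint64(937), array([159. , 222.5], dtype=float32), array([ 0.5101, -0.0102]), [(np.float64(0.0913), np.float64(89.1)), (np.float64(0.0583), np.float64(0.1))])
bed (0.73, np.uint64(3622), array([288.6, 208.9], dtype=float32), array([ 0.5387, -0.3191]), [(np.float64(0.277), np.float64(94.2)), (np.float64(0.0833), np.float64(2.9))])
gauge (0.72, np.uint64(586), array([346.5, 152.5], dtype=float32), array([ 0.6807, -0.4729]), [(np.float64(0.0704), np.float64(89.1)), (np.float64(0.0655), np.float64(176.7))])
sloping_rest (0.71, np.uint64(103), array([249.2, 162.2], dtype=float32), array([ 0.6608, -0.2228]), [(np.float64(0.0372), np.float64(145.7)), (np.float64(0.02), np.float64(54.7))])
pull_post (0.62, np.uint64(114), array([253.5, 211.5], dtype=float32), array([ 0.5312, -0.2332]), [(np.float64(0.0205), np.float64(179.1)), (np.float64(0.0434), np.float64(88.9))])
bed [ 0.5398 -0.407   0.022 ]
pull_post [ 0.5337 -0.2224  0.07  ]
plate_under [ 0.5135 -0.0086  0.062 ]
gauge [ 0.5412 -0.3372  0.    ]
sloping_rest [0.504  0.0042 0.    ]
jar [ 0.6732 -0.1265  0.    ]
inkpot [ 0.6878 -0.3183  0.    ]
post cap [ 0.532  -0.2217  0.092 ]
pointer [ 0.5401 -0.331   0.046 ]
marker [ 0.5222 -0.3009  0.046 ]
bedcorners [ 0.5722 -0.3577  0.022 ]
b2 [ 0.5799 -0.4512  0.022 ]
b3 [ 0.5195 -0.4521  0.022 ]
b4 [ 0.513  -0.3601  0.022 ]
p1 [0.5384 0.0278 0.1   ]
p2 [ 0.542  -0.0496  0.05  ]
p3 [ 0.4829 -0.0513  0.05  ]
p4 [0.48   0.0248 0.1   ]
```

View pics/g.png

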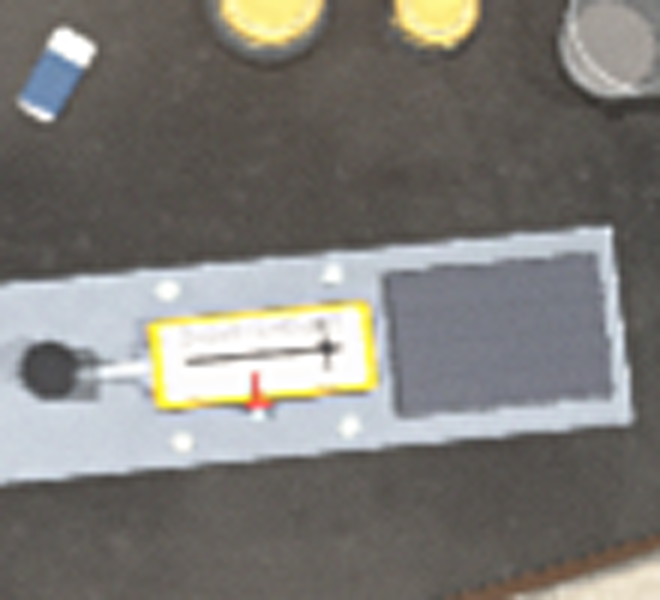

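```bash
O=0.085
python3 -m handwheel '[[[0.0854,0,0,0,-7.05],[0.0854,0,0,0,-7.05],[0.0854,0,0,0,-7.05],[0.0854,0,0,0,-7.05],[0.0854,0,0,0,-7.05],[0.0854,0,0,0,-7.05],[0.0854,0,0,0,-7.05],[0.0854,0,0,0,-7.05],[0.0854,0,0,0,-7.05],[0.0854,0,0,0,-7.05]]]' 20
python3 -m handwheel '[[[0.0854,0.035,0.0158,0,0],[0.0854,0.035,0.0158,0,0],[0.0854,0.035,0.0158,0,0],[0.0854,0.035,0.0158,0,0],[0.0854,0.035,0.0158,0,0],[0.0854,0.035,0.0158,0,0],[0.0854,0.035,0.0158,0,0],[0.0854,0.035,0.0158,0,0],[0.0854,0.035,0.0158,0,0],[0.0854,0.035,0.0158,0,0],[0.0854,0,0,0,0]]]'
python3 - <<'E'
from h import *
s=get_state(); print(s["time"],s["eef_pos"],s["tcp_rot"],s["qpos"])
a=viewer.read_camera("scene")
for n in("ballast_plate","plate_under","bed","pull_post","pointer","marker_line"):
    r=viewer.pinpoint("scene",n); print(n,[(round(d["confidence"],2),(np.array(d["xy"])*[512,384]).round(1)) for d in r[:2]])
b=np.hstack([cv2.resize(a[130:210,150:240],(450,400),interpolation=2),cv2.resize(a[200:300,240:327],(348,400),interpolation=2)])
cv2.imwrite("pics/s2.png",b)
E
```

```text
time: 3.13
eef_pos: [0.2256, -0.6361, 0.2313]
tcp_rot: [0.705, 0.709, 0.0, -0.0]
contact_force: [0.1, 0.6, -0.0]
opening: 1.0
finger_force: 0.0
time: 4.05
eef_pos: [0.3852, -0.2809, 0.2314]
tcp_rot: [0.705, 0.709, 0.001, -0.0]
contact_force: [0.4, 0.9, -0.6]
opening: 0.999
finger_force: 0.0
4.05 [ 0.38520802 -0.28094194  0.23138019] [ 7.04863846e-01  7.09341486e-01  1.22878984e-03 -3.22475525e-04] [-0.8446714  -0.1632237   2.04860398  0.00253639  1.25701036 -0.8517876 ]
ballast_plate [(0.52, array([195.4, 164. ]))]
plate_under [(0.67, array([199.1, 164.4])), (0.28, array([319.5, 220.4]))]
bed [(0.59, array([289. , 241.5]))]
pull_post [(0.42, array([244.5, 198.2]))]
pointer []
marker_line []
```

View pics/s2.png

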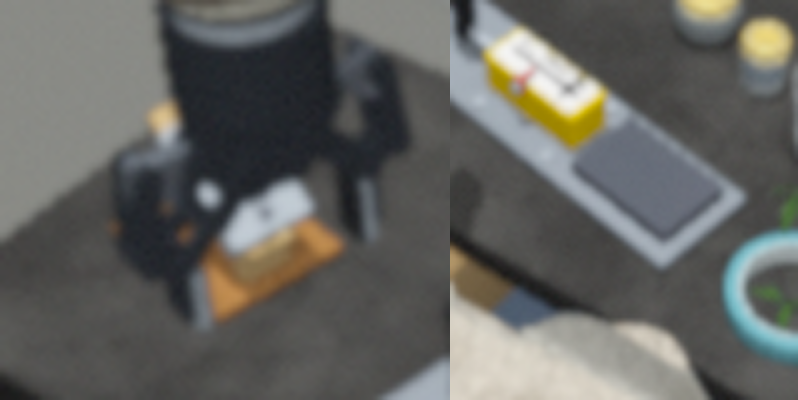

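```bash
python3 - <<'E'
from h import *
t=lambda x,y:(x/6+240-.4,y/6+150-.4); s=lambda x,y:((x-450)/4+240-.4,y/4+200-.4)
P=[tri(t(*a),s(*b)) for a,b in(((385,275),(628,123)),((597,253),(722,190)),((612,397),(668,235)),((398,417),(575,167)))]
for p in P: print(p.round(4))
print("bed",np.mean(P,0).round(4))
t=lambda x,y:(x/2.85+120-.3,y/2.85+100-.3)
lo=tri(t(153,348),(265/5+150-.4,213/5+130-.4)); up=tri(t(77,351),(191.1,155.1))
print("dots",lo.round(4),up.round(4),((lo+up)/2).round(4))
print("post/pointer/marker",tri((328/6+239.6,348/6+149.6),((572-450)/4+239.6,90/4+199.6)).round(4),tri((256/6+239.6,378/6+149.6),((522-450)/4+239.6,80/4+199.6)).round(4))
for c in((49,303),(178,296),(182,409),(50,416)): print("rest",onz("top",t(*c),.008).round(4))
E
```

```text
[ 0.5728 -0.359   0.0109]
[ 0.5796 -0.448   0.0147]
[ 0.5216 -0.4528  0.0174]
[ 0.5157 -0.3642  0.0108]
bed [ 0.5474 -0.406   0.0135]
dots [ 0.5132 -0.0397  0.0498] [0.5109 0.0143 0.0862] [ 0.512  -0.0127  0.068 ]
post/pointer/marker [ 0.5422 -0.3319  0.0439] [ 0.5277 -0.3007  0.0391]
rest [0.5539 0.067  0.008 ]
rest [ 0.5581 -0.0506  0.008 ]
rest [ 0.4582 -0.0541  0.008 ]
rest [0.4532 0.065  0.008 ]
```

```bash
python3 -m handwheel '[[[0.0854,0.0346,0.0157,0,-1.6],[0.0854,0.0346,0.0157,0,0],[0.0854,0.0346,0.0157,0,0],[0.0854,0.0346,0.0157,0,0],[0.0854,0.0346,0.0157,0,0],[0.0854,0.0346,0.0157,0,0],[0.0854,0.0346,0.0157,0,0],[0.0854,0.0346,0.0157,0.01,0],[0.0854,0,0,0.04,0],[0.0854,0,0,0.03,0],[0.0854,0,0,0.01,0],[0.0854,0,0,0,0]]]'
python3 -c "
from h import *
s=get_state();print(s['eef_pos'],s['tcp_rot'])"
```

```text
time: 5.4
eef_pos: [0.4999, -0.0065, 0.1378]
tcp_rot: [0.697, 0.717, -0.002, -0.003]
contact_force: [0.4, -0.3, 0.2]
opening: 0.995
finger_force: 0.0
[ 0.49988608 -0.00654177  0.13779526] [ 0.69747261  0.71660098 -0.00207891 -0.00326771]
```

```bash
python3 -m handwheel '[[[0.0854,0.002,0.011,0,0],[0.0854,0,0,0.02,0],[0.0854,0,0,0.02,0],[0.0854,0,0,0.02,0],[0.0854,0,0,0.01,0],[0.0854,0,0,0,0]]]'
python3 - <<'E'
from h import *
s=get_state(); print(s['eef_pos'],s['contact_force'])
a=viewer.read_camera("top");b=viewer.read_camera("scene")
cv2.imwrite("pics/n1.png",np.hstack([cv2.resize(a[180:270,115:205],(400,400),interpolation=2),cv2.resize(b[120:200,160:240],(400,400),interpolation=2)]))
E
```

```text
time: 5.9
eef_pos: [0.5125, -0.0048, 0.0705]
tcp_rot: [0.698, 0.716, -0.001, -0.001]
contact_force: [0.2, 0.1, 0.6]
opening: 0.998
finger_force: 0.0
[ 0.51252347 -0.00478285  0.07053654] [0.20279398 0.10102134 0.61524157]
```

View pics/n1.png

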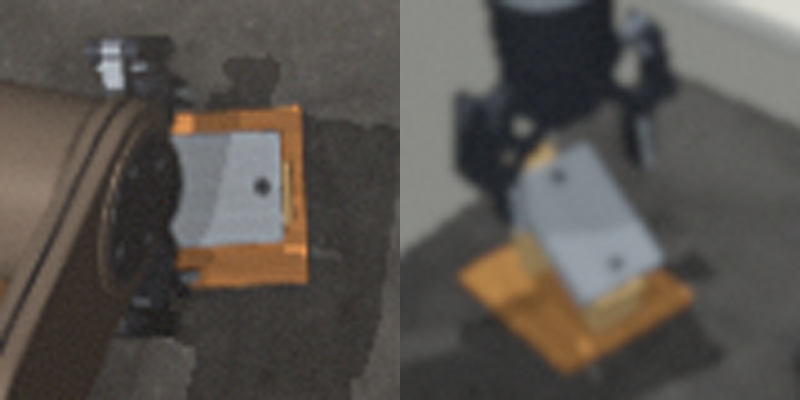

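The fingers straddle the plate, and both dots are visible in the scene crop at (560,176) and (616,262). I'll lower and close.

```bash
python3 -m handwheel '[[[0.0854,0,-0.001,0.014,0],[0.0854,0,0,0.013,0],[0.0854,0,0,0,0],[0.045,0,0,0,0],[0.045,0,0,0,0],[0.045,0,0,0,0],[0.045,0,0,0,0],[0.045,0,0,0,0],[0.045,0,0,0,0]]]' 25
python3 -m handwheel '[[[0.045,0,0,0,0],[0.045,0,0,-0.01,0],[0.045,0,0,-0.015,0],[0.045,0,0,-0.02,0],[0.045,0,0,-0.02,0],[0.045,0,0,-0.02,0],[0.045,0,0,-0.01,0],[0.045,0,0,0,0]]]'
python3 - <<'E'
from h import *
s=get_state(); print(s['eef_pos'],s['contact_force'],s['wrist_torque'])
b=viewer.read_camera("scene");a=viewer.read_camera("top")
cv2.imwrite("pics/n2.png",np.hstack([cv2.resize(a[180:270,115:205],(400,400),interpolation=2),cv2.resize(b[100:200,150:250],(400,400),interpolation=2)]))
E
```

```text
time: 6.75
eef_pos: [0.5122, -0.0041, 0.046]
tcp_rot: [0.697, 0.717, -0.0, -0.0]
contact_force: [-3.5, -0.3, 5.4]
opening: 0.7
finger_force: 29.2
time: 7.42
eef_pos: [0.5136, -0.0042, 0.142]
tcp_rot: [0.697, 0.717, 0.002, 0.002]
contact_force: [0.3, -0.1, -7.1]
opening: 0.696
finger_force: 31.0
[ 0.51360144 -0.0041678   0.14201617] [ 0.30374478 -0.06301682 -7.13945776] [ 0.08071932 -0.00931564  0.0216135 ]
```

View pics/n2.png

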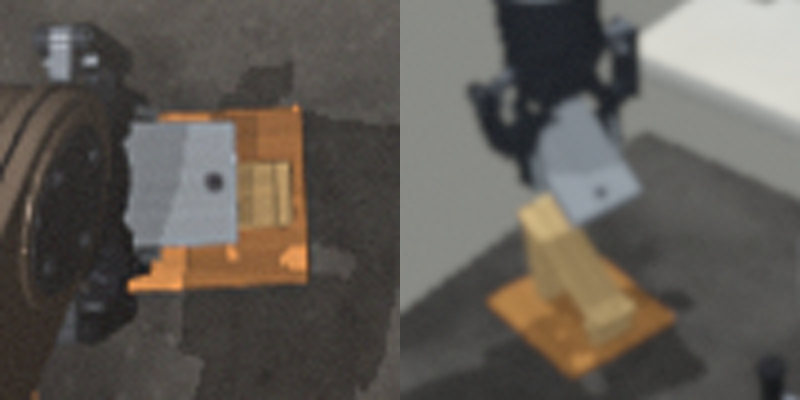

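```bash
python3 - <<'E'
from h import *
u=(214/4.444+115-.4,182/4.444+180-.4)
print(onz("top",u,.148),tri(u,(200,147.7)))
E
```

```text
[ 0.51298855 -0.03966948  0.148     ] [ 0.51492729 -0.0405464   0.14602206]
```

```bash
python3 -m handwheel '[[[0.045,-0.02,0.0019,0,0],[0.045,-0.033,0.0019,0,0],[0.045,-0.033,0.0019,0,0],[0.045,-0.034,0.0019,0,0],[0.045,-0.037,0.0019,0,0],[0.045,-0.037,0.0019,0,0],[0.045,-0.037,0.0019,0,0],[0.045,-0.037,0.0019,0,0],[0.045,-0.037,0.0019,0,0],[0.045,-0.034,0.0019,0,0],[0.045,-0.033,0.0019,0,0],[0.045,-0.022,0.0019,0,-2.6]]]'
python3 -m handwheel '[[[0.045,0,0,0,0],[0.045,0,0,0,0]]]'
python3 - <<'E'
from h import *
s=get_state(); print(s['eef_pos'],s['tcp_rot'],s['contact_force'],s['wrist_torque'])
E
```

```text
time: 8.52
eef_pos: [0.5445, -0.3997, 0.1359]
tcp_rot: [0.681, 0.732, -0.0, -0.002]
contact_force: [-0.5, 0.6, -6.2]
opening: 0.691
finger_force: 30.9
time: 8.68
eef_pos: [0.5446, -0.3975, 0.1359]
tcp_rot: [0.682, 0.732, 0.0, -0.003]
contact_force: [-0.2, 1.0, -7.0]
opening: 0.698
finger_force: 30.9
[ 0.54455106 -0.39752297  0.13587604] [ 6.81527284e-01  7.31787559e-01  2.57995881e-04 -2.73197875e-03] [-0.18132019  0.95416056 -6.96336658] [ 0.07202496 -0.04084994 -0.01194536]
```

```bash
python3 -m handwheel '[[[0.045,-0.003,0.002,0.01,0],[0.045,0,0,0.02,0],[0.045,0,0,0.02,0],[0.045,0,0,0.018,0],[0.045,0,0,0.012,0],[0.045,0,0,0.008,0],[0.045,0,0,0,0]]]' 20
python3 - <<'E'
from h import *
s=get_state(); print(s['eef_pos'],s['contact_force'],s['wrist_torque'])
b=viewer.read_camera("scene");a=viewer.read_camera("top")
cv2.imwrite("pics/n3.png",np.hstack([cv2.resize(a[150:250,270:370],(400,400),interpolation=2),cv2.resize(b[190:290,235:335],(400,400),interpolation=2)]))
E
```

```text
time: 9.27
eef_pos: [0.547, -0.3978, 0.0478]
tcp_rot: [0.68, 0.733, 0.0, -0.003]
contact_force: [-0.0, 1.9, -7.4]
opening: 0.696
finger_force: 30.8
[ 0.54695445 -0.39778703  0.04780983] [-0.02938283  1.91105251 -7.42436331] [ 0.11592672  0.07314687 -0.03136357]
```

View pics/n3.png

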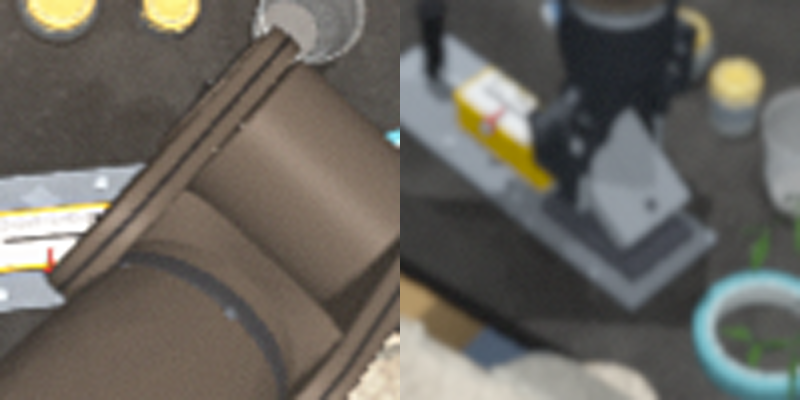

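```bash
python3 -m handwheel '[[[0.045,-0.002,0,0.004,0],[0.045,0,0,0.004,0],[0.045,0,0,0.003,0],[0.045,0,0,0.003,0],[0.045,0,0,0,0]]]'
python3 -m handwheel '[[[0.045,0,0,0.003,0],[0.045,0,0,0.003,0],[0.045,0,0,0,0]]]'
```

```text
time: 9.78
eef_pos: [0.5479, -0.4016, 0.0365]
tcp_rot: [0.681, 0.733, 0.0, -0.001]
contact_force: [-0.6, 1.5, -7.4]
opening: 0.696
finger_force: 30.8
time: 10.03
eef_pos: [0.5492, -0.4022, 0.0343]
tcp_rot: [0.681, 0.733, 0.0, 0.0]
contact_force: [-2.7, 3.5, 2.3]
opening: 0.699
finger_force: 31.7
```

Contact is at the expected height. I'll keep lowering in small steps so the plate pivots flat.

```bash
python3 -m handwheel '[[[0.045,0,-0.001,0.003,0],[0.045,0,0,0.003,0],[0.045,0,0,0,0]]]'
python3 -m handwheel '[[[0.045,0,0,0.003,0],[0.045,0,0,0.002,0],[0.045,0,0,0,0]]]'
```

```text
time: 10.28
eef_pos: [0.5497, -0.4019, 0.0294]
tcp_rot: [0.681, 0.733, 0.001, 0.002]
contact_force: [-1.1, 6.7, 7.1]
opening: 0.698
finger_force: 31.5
time: 10.53
eef_pos: [0.55, -0.4021, 0.0239]
tcp_rot: [0.68, 0.733, 0.001, 0.002]
contact_force: [0.5, 6.1, 4.7]
opening: 0.695
finger_force: 30.6
```

```bash
python3 -m handwheel '[[[0.045,0,-0.002,0.003,0],[0.045,0,0,0.002,0],[0.045,0,0,0,0]]]'
python3 -m handwheel '[[[0.045,0,0,0.002,0],[0.045,0,0,0.001,0],[0.045,0,0,0,0]]]'
python3 - <<'E'
from h import *
b=viewer.read_camera("scene")
cv2.imwrite("pics/n4.png",cv2.resize(b[200:275,250:325],(600,600),interpolation=2))
E
```

```text
time: 10.78
eef_pos: [0.5483, -0.4028, 0.0186]
tcp_rot: [0.68, 0.733, 0.001, 0.003]
contact_force: [2.6, 4.6, 2.0]
opening: 0.7
finger_force: 29.9
time: 11.03
eef_pos: [0.5483, -0.403, 0.0171]
tcp_rot: [0.68, 0.733, 0.001, 0.003]
contact_force: [0.2, 6.4, 7.7]
opening: 0.698
finger_force: 33.7
```

View pics/n4.png

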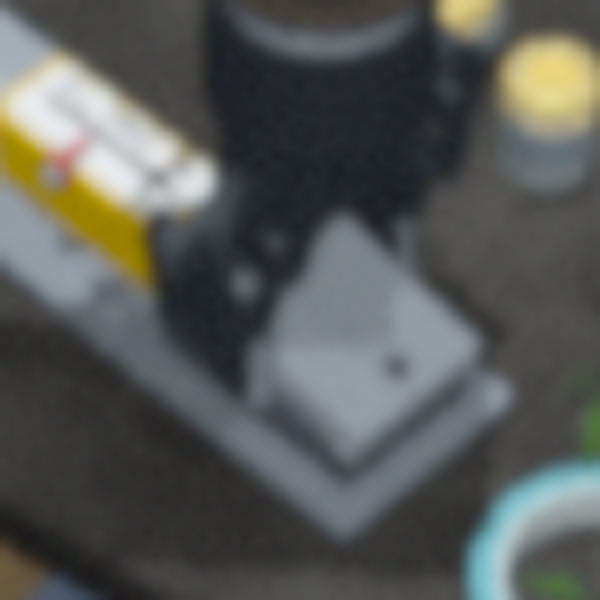

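```bash
python3 -m handwheel '[[[0.0854,0,0,0,0],[0.0854,0,0,0,0],[0.0854,0,0,0,0],[0.0854,0,0,0,0],[0.0854,0,0,0,0],[0.0854,0,0,-0.01,0],[0.0854,0,0,-0.02,0],[0.0854,0,0,-0.035,0],[0.0854,0,0,-0.035,0],[0.0854,0,0,-0.035,0],[0.0854,0,0,-0.015,0],[0.0854,0,0,0,0]]]'
python3 -m handwheel '[[[0.0854,0.02,0,0,0],[0.0854,0.03,0,0,0],[0.0854,0.03,0,0,0],[0.0854,0.03,0,0,0],[0.0854,0.03,0,0,0],[0.0854,0.025,0,0,0],[0.0854,0.015,0,0,0],[0.0854,0,0,0,0],[0.0854,0,0,0,0]]]'
python3 - <<'E'
from h import *
s=get_state(); print(s['eef_pos'],s['tcp_rot'])
a=viewer.read_camera("top");b=viewer.read_camera("scene")
for c in("top","scene"): print(c,box(c,"ballast_plate",.038))
cv2.imwrite("pics/n5.png",np.hstack([cv2.resize(a[160:250,225:360],(600,400),interpolation=2),cv2.resize(b[210:290,270:310],(200,400),interpolation=2)]))
E
```

```text
time: 12.08
eef_pos: [0.5477, -0.4045, 0.1692]
tcp_rot: [0.681, 0.733, -0.0, 0.006]
contact_force: [0.6, -0.2, 0.5]
opening: 0.995
finger_force: 0.0
time: 12.83
eef_pos: [0.5318, -0.2223, 0.1612]
tcp_rot: [0.68, 0.733, -0.0, -0.001]
contact_force: [-0.6, -1.2, 0.7]
opening: 1.003
finger_force: 0.0
[ 0.53179832 -0.22226258  0.16123981] [ 6.80102708e-01  7.33116497e-01 -3.67990595e-04 -6.10912441e-04]
top (0.88, np.uint64(905), array([322.9, 204.1], dtype=float32), array([ 0.5479, -0.4018]), [(np.float64(0.0922), np.float64(94.3)), (np.float64(0.0605), np.float64(3.1))])
scene (0.93, np.uint64(666), array([288.9, 240.7], dtype=float32), array([ 0.543 , -0.4113]), [(np.float64(0.0721), np.float64(18.6)), (np.float64(0.1074), np.float64(92.0))])
```

View pics/n5.png

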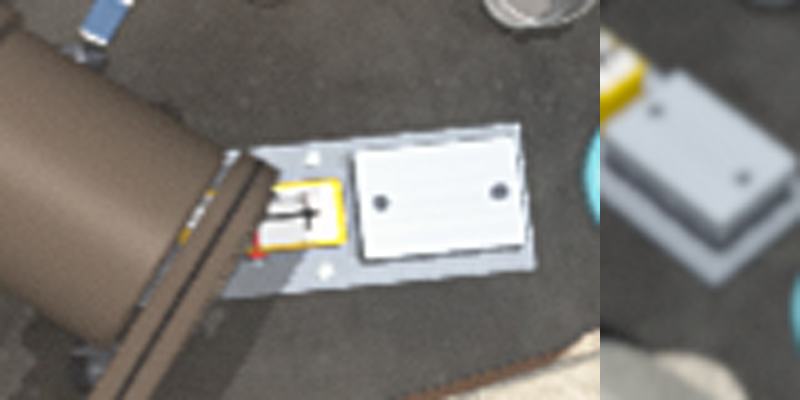

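```bash
python3 - <<'E'
from h import *
t=lambda u:(u[0]/4.444+225-.4,u[1]/4.444+160-.4)
W=lambda us,z:np.mean([onz("top",t(u),z)[:2] for u in us],0)
d=np.array([np.cos(np.radians(94.2)),np.sin(np.radians(94.2))]);n=np.array([-d[1],d[0]])
e=W([(521,124),(536,268)],.01); h=W([(346,178),(347,246)],.046)
b1=e+55*d/1000; b2=h-55*d/1000
p=W([(355,152),(519,135),(528,247),(363,261)],.038)
for k,b in(("end",b1),("housing",b2),("first",np.array([.5455,-.405]))): print(k,b.round(4),((p-b)@d*1e3).round(1),((p-b)@n*1e3).round(1))
print(p)
# initial picture: same references
t=lambda u:(u[0]/6+240-.4,u[1]/6+150-.4)
print(W([(613,228),(632,423)],.01)+55*d/1000, W([(372,300),(378,387)],.046)-55*d/1000, W([(385,275),(597,253),(612,397),(398,417)],.022), W([(385,275),(597,253),(612,397),(398,417)],.022)@d, p@d)
E
```

```text
end [ 0.5455 -0.4039] -0.3 -1.9
housing [ 0.5448 -0.4056] 1.2 -2.6
first [ 0.5455 -0.405 ] 0.7 -1.9
[ 0.54736154 -0.40412564]
[ 0.54509509 -0.40347806] [ 0.54593392 -0.40445496] [ 0.54537544 -0.40358293] -0.44244140887793826 -0.4431281263061866
```

```bash
python3 -m handwheel '[[[0.0854,0.001,0,0.02,0],[0.0854,0,0,0.025,0],[0.0854,0,0,0.025,0],[0.0854,0,0,0.02,0],[0.0854,0,0,0.014,0],[0.0854,0,0,0.008,0],[0.0854,0,0,0,0]]]' 40
python3 -m handwheel '[[[0.04,0,0,0,0],[0.04,0,0,0,0],[0.01,0,0,0,0],[0.01,0,0,0,0],[0.01,0,0,0,0],[0.01,0,0,0,0],[0.01,0,0,0,0],[0.01,0,0,0,0]]]' 40
```

```text
time: 13.62
eef_pos: [0.5308, -0.2218, 0.0481]
tcp_rot: [0.681, 0.732, -0.0, -0.002]
contact_force: [-1.2, -0.3, -0.2]
opening: 1.002
finger_force: 0.0
time: 14.28
eef_pos: [0.5327, -0.222, 0.0513]
tcp_rot: [0.681, 0.733, 0.0, 0.001]
contact_force: [-0.6, 0.8, 4.6]
opening: 0.235
finger_force: 38.8
```

```bash
python3 -m handwheel '[[[0.01,0.002,0,0,0],[0.01,0.003,0,0,0],[0.01,0.003,0,0,0],[0.01,0.003,0,0,0],[0.01,0.003,0,0,0],[0.01,0.003,0,0,0],[0.01,0.003,0,0,0],[0.01,0.003,0,0,0],[0.01,0.002,0,0,0],[0.01,0.001,0,0,0],[0.01,0,0,0,0],[0.01,0,0,0,0]]]' 40
python3 - <<'E'
from h import *
s=get_state(); print(s['eef_pos'])
a=viewer.read_camera("top");b=viewer.read_camera("scene")
for n in("pointer","marker_line"):
  for c in("top","scene"):
    print(n,c,[(round(d["confidence"],2),(np.array(d["xy"])*[512,384]).round(1)) for d in viewer.pinpoint(c,n)[:2]])
cv2.imwrite("pics/n6.png",np.hstack([cv2.resize(a[180:230,250:310],(400,333),interpolation=2),cv2.resize(b[195:245,240:300],(400,333),interpolation=2)]))
E
```

```text
time: 15.28
eef_pos: [0.5308, -0.1967, 0.0513]
tcp_rot: [0.68, 0.733, -0.0, 0.001]
contact_force: [-1.7, -3.2, 4.8]
opening: 0.235
finger_force: 38.8
[ 0.53081228 -0.1967178   0.05125146]
pointer top [(0.62, array([323.3, 203.9]))]
pointer scene [(0.3, array([238.4, 192.4]))]
marker_line top []
marker_line scene []
```

View pics/n6.png

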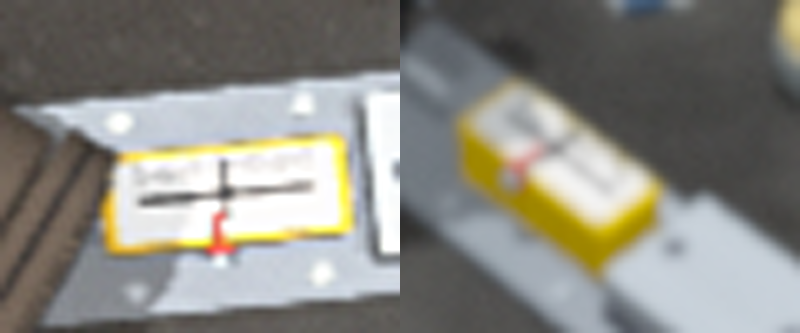

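The pointer at (225,190) is about 3.4 mm short of the red marker at (220,232). I'll draw it 3 mm more and hold.

```bash
python3 -m handwheel '[[[0.01,0.001,0,0,0],[0.01,0.001,0,0,0],[0.01,0.001,0,0,0],[0.01,0,0,0,0],[0.01,0,0,0,0],[0.01,0,0,0,0]]]' 40
python3 - <<'E'
from h import *
a=viewer.read_camera("top")[180:230,250:310]
cv2.imwrite("pics/n7.png",cv2.resize(a,(720,600),interpolation=2))
E
```

```text
time: 16.08
eef_pos: [0.5306, -0.1937, 0.0512]
tcp_rot: [0.68, 0.733, -0.0, 0.001]
contact_force: [-1.6, -4.0, 6.0]
opening: 0.231
finger_force: 38.8
```

View pics/n7.png

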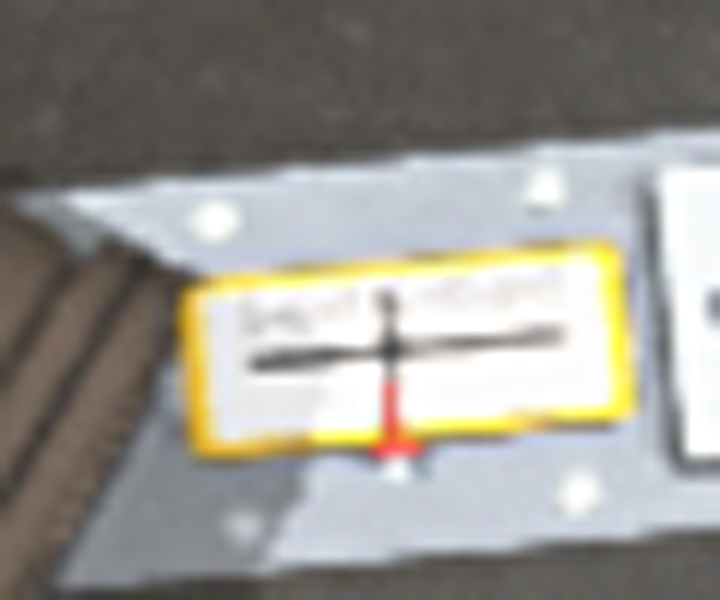

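The pointer and the red line now coincide at column ~391, to within about 1 mm. I'll hold there, then ease it back.

```bash
python3 -m handwheel '[[[0.01,0.0005,0,0,0],[0.01,0,0,0,0],[0.01,0,0,0,0],[0.01,0,0,0,0],[0.01,0,0,0,0],[0.01,0,0,0,0],[0.01,0,0,0,0],[0.01,0,0,0,0],[0.01,0,0,0,0],[0.01,0,0,0,0],[0.01,0,0,0,0],[0.01,0,0,0,0]]]' 40
python3 -m handwheel '[[[0.01,0,0,0,0],[0.01,0,0,0,0],[0.01,0,0,0,0],[0.01,0,0,0,0],[0.01,0,0,0,0],[0.01,0,0,0,0]]]' 40
python3 -m handwheel '[[[0.01,-0.002,0,0,0],[0.01,-0.003,0,0,0],[0.01,-0.003,0,0,0],[0.01,-0.003,0,0,0],[0.01,-0.003,0,0,0],[0.01,-0.003,0,0,0],[0.01,-0.003,0,0,0],[0.01,-0.003,0,0,0],[0.01,-0.002,0,0,0],[0.01,-0.001,0,0,0],[0.01,0,0,0,0],[0.01,0,0,0,0]]]' 40
python3 -m handwheel '[[[0.01,-0.001,0,0,0],[0.01,-0.001,0,0,0],[0.01,0,0,0,0],[0.01,0,0,0,0]]]' 40
```

```text
time: 17.13
eef_pos: [0.5306, -0.1933, 0.0513]
tcp_rot: [0.68, 0.733, -0.0, 0.001]
contact_force: [-0.3, -3.1, 5.6]
opening: 0.232
finger_force: 38.8
time: 17.63
eef_pos: [0.5306, -0.1933, 0.0513]
tcp_rot: [0.68, 0.733, -0.0, 0.001]
contact_force: [-0.3, -2.9, 4.9]
opening: 0.234
finger_force: 38.8
time: 18.63
eef_pos: [0.5324, -0.2188, 0.0512]
tcp_rot: [0.681, 0.733, -0.0, 0.001]
contact_force: [-0.7, -2.1, 5.9]
opening: 0.233
finger_force: 38.8
time: 18.97
eef_pos: [0.5326, -0.2207, 0.0512]
tcp_rot: [0.681, 0.733, -0.0, 0.001]
contact_force: [-0.4, -1.4, 5.4]
opening: 0.229
finger_force: 38.8
```

```bash
python3 -m handwheel '[[[0.01,-0.001,0,0,0],[0.01,-0.0005,0,0,0],[0.01,-0.0005,0,0,0],[0.01,0,0,0,0]]]' 40
python3 -m handwheel '[[[0.01,-0.0005,0,0,0],[0.01,0,0,0,0],[0.01,0,0,0,0]]]' 25
```

```text
time: 19.3
eef_pos: [0.5327, -0.2219, 0.0512]
tcp_rot: [0.681, 0.733, 0.0, 0.0]
contact_force: [-1.1, 1.1, 7.0]
opening: 0.234
finger_force: 38.7
time: 19.55
eef_pos: [0.5326, -0.2219, 0.0512]
tcp_rot: [0.681, 0.733, 0.001, -0.0]
contact_force: [-1.1, 1.7, 7.7]
opening: 0.235
finger_force: 38.6
```

The force has reversed to +y, so the post is against its home stop. I'll let go, rise and check.

```bash
python3 -m handwheel '[[[0.0854,0,0,0,0],[0.0854,0,0,0,0],[0.0854,0,0,0,0],[0.0854,0,0,0,0],[0.0854,0,0,0,0],[0.0854,0,0,-0.01,0],[0.0854,0,0,-0.02,0],[0.0854,0,0,-0.03,0],[0.0854,0,0,-0.03,0],[0.0854,0,0,-0.02,0],[0.0854,0,0,-0.01,0],[0.0854,0,0,0,0]]]'
python3 -m handwheel '[[[0.0854,0.03,0,0,0],[0.0854,0.03,0,0,0],[0.0854,0.02,0,0,0],[0.0854,0,0,0,0],[0.0854,0,0,0,0],[0.0854,0,0,0,0]]]'
python3 - <<'E'
from h import *
a=viewer.read_camera("top"); print(box("top","ballast_plate",.038))
cv2.imwrite("pics/n8.png",cv2.resize(a[160:250,225:360],(800,533),interpolation=2))
E
```

```text
time: 20.55
eef_pos: [0.5337, -0.2237, 0.1741]
tcp_rot: [0.681, 0.733, 0.001, 0.003]
contact_force: [-0.1, 0.1, -0.0]
opening: 1.005
finger_force: 0.0
time: 21.05
eef_pos: [0.5259, -0.1432, 0.1693]
tcp_rot: [0.681, 0.733, -0.0, -0.001]
contact_force: [-0.1, 0.1, 0.0]
opening: 1.001
finger_force: 0.0
(0.78, np.uint64(918), array([322.9, 204.3], dtype=float32), array([ 0.5476, -0.4018]), [(np.float64(0.0927), np.float64(94.5)), (np.float64(0.0605), np.float64(3.2))])
```

View pics/n8.png

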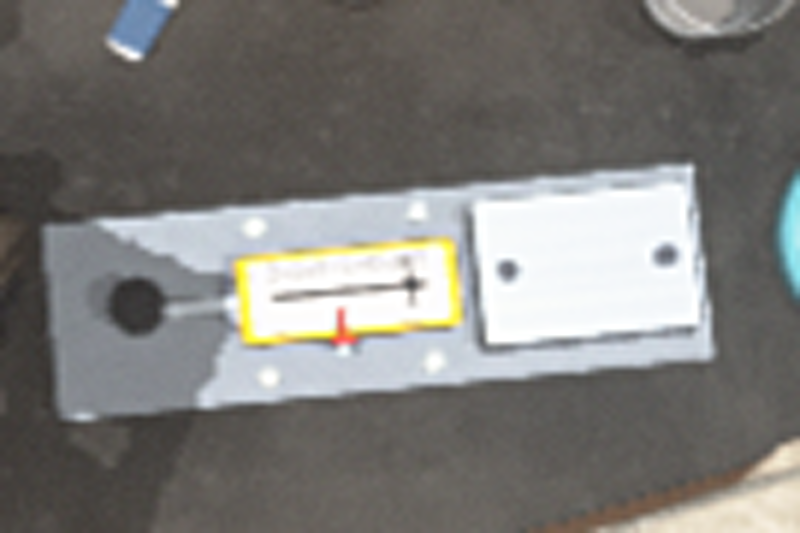

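The pointer is back home at (413,285), the plate sits squarely on the bed and the gauge has not moved. I'll hand in.

```bash
python3 -c "
from plant import sign_off
print(sign_off())"
```

```text
the job is handed in; nothing more can be done
None
```

The job is handed in, with no verdict returned: by camera estimate the plate lies flat about 1–3 mm off the bed centre, the pointer was held about 1 mm from the red marker for over 1.5 s, and the post was eased fully home before release; the gauge did not visibly move.

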